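# Load the raised tray stand

### The job

Put the grey tray on the raised blue stand, lying level on its two narrow bars with its long side crossing them, centred and square, and let go. Then stack the green tray on top of it so that all four of its corner pins drop fully into the sockets of the grey tray. Set both trays down gently, never letting one drop, and leave the other things on the desk where they are.

Things in the scene. Friction and masses are not known exactly. Their poses are not given: they have to be found in the camera images.
- grey_tray: Grey plastic stacking tray, 160 (x) x 120 (y) mm, 0.28 to 0.56 kg, balanced; walls 43 mm high, four small card boxes inside its ends, below the rim. Origin: centre of the flat underside, z up out of the tray; on the desk it stands on its four corner pins, origin 9 mm up. Floor 4 mm thick. Both trays are identical but for colour, and the same turned half round.
- green_tray: Green plastic stacking tray, 160 (x) x 120 (y) mm, 0.28 to 0.56 kg, balanced; walls 43 mm high, four small card boxes inside its ends, below the rim. Origin: centre of the flat underside, z up out of the tray; on the desk it stands on its four corner pins, origin 9 mm up. Floor 4 mm thick. Both trays are identical but for colour, and the same turned half round.
- grey_grip (a point): Grey tray: top of the tray's middle partition, 43 mm above its origin, axes as the tray's. The partition, 12 mm thick in y, runs the tray's whole length and is what to grip from above, fingers closing along y. Each side of it is free down to the floor (39 mm below this point) over 51 mm in y and from x = -48 to +48 mm.
- green_grip (a point): Green tray: top of the tray's middle partition, 43 mm above its origin, axes as the tray's. The partition, 12 mm thick in y, runs the tray's whole length and is what to grip from above, fingers closing along y. Each side of it is free down to the floor (39 mm below this point) over 51 mm in y and from x = -48 to +48 mm.
- grey_socket (a point): Centre of the mouth of the socket at the grey tray's +x +y corner, at x = 67, y = 47, z = 45 mm from its origin; the others at +-67, +-47. Each socket is 15 mm square, 41 mm deep (to the floor), in a 26 mm square corner post. The post tops (45 mm) carry the tray above, whose origin is then 45 mm above this tray's.
- green_pin (a point): Tip of the pin under the green tray's +x +y corner, at x = 67, y = 47, z = -9 mm from its origin; the others at +-67, +-47. Pins are 10 mm in diameter with hemispherical tips and stand 9 mm below the underside.
- stand: Blue steel stand screwed to the desk. Origin: centre of its underside. Base plate 150 (x) by 130 (y) mm. Two bars run along its x, each 150 mm long and 12 mm wide, centre lines at y = +-32 mm, flat tops 90 mm above the desk, nothing higher. The grey tray's long side (x) goes along the stand's y, its underside flat on both bars, its pins hanging clear outside them.
- stand_top (a point): The middle of the stand between the two bars, level with their tops (90 mm above the desk); axes as the stand's. A well placed grey tray has its origin here.
- jar: White jar with a red cap, 80 mm across, 100 mm high; origin at the centre of its underside. Leave alone.
- card_box: Cardboard index-card box with a pale lid, 95 x 125 mm, 92 mm high; origin at the centre of its underside. Leave alone.
- stapler: Red and black desk stapler lying on the desk, 140 (x) x 38 (y) mm, 58 mm high; origin at the centre of its underside. Leave alone.
There are look-alikes about, which are no part of the job. Of the things shaped like the grey_tray, the grey one is meant.

How it is judged:
By the outcome, as a careful person would: the job done as asked, in the order asked, and still so for the second after the job is handed in, with the robot touching nothing.
It also fails if it takes over 67 s, if anything falls off the work surface, if the arm or the gripper's body presses on something with over 40 N, if the wrist force passes 120 N, or if a joint passes its speed limit or range.

### The arm

A 6-joint arm with a two-finger parallel gripper is mounted at the origin on the work surface. World frame = base frame: x ahead of the robot, y to its left, z up, the work surface at z = 0. Lengths are in m, angles in rad, forces in N, time in s.
With the tool pointing down it reaches from about 0.35 to 0.85 m from the base axis. Payload 8.1 kg.
Tool frame: the origin (TCP) lies between the finger pads; the fingertips stand 19 mm ahead of it and the grasp point (between the pads) is the TCP; z points along the fingers, y is the direction in which the jaws open and shut (so a half turn about z gives the same grasp; the last joint's range is limited). The gripper opens to 93 mm and grips with 3 to 60 N. Pads are 15 mm wide; open, the fingers measure 128 mm over their backs; the gripper's body (75 mm by 188 mm) begins 65 mm behind the grasp point.
Start: joints at [-1.284, 0.13, 1.488, -0, 1.523, -0.085], TCP at [0.218, -0.559, 0.238] pointing down, gripper open.
Joint ranges: [-2.96, 2.96], [-0.89, 2.26], [0.02, 2.5], [-1.34, 4.48], [0, 2.73], [-2.66, 2.66]. Speed limits (rad/s): [2.39, 2.39, 2.79, 3.14, 3.14, 3.14].

### API

Orientations are given as [roll, pitch, yaw] about the fixed x, y, z axes, in that order (R = Rz(yaw) Ry(pitch) Rx(roll)).
In Python, from plant import robot gives the robot as it stands.
- The arm moves only by the tool move_arm, never from a script. Its arguments are lists of equal length, an entry for each row: "turn": the turn, a rotation vector about the tool's x, y, z in degrees, a list of three; "travel": the shift along the tool's x, y, z in m, a list of three; "jaw": the opening, from 0 (shut) to 1 (fully open). In form: {"turn": [[rx, ry, rz], ...], "travel": [[tx, ty, tz], ...], "jaw": [jaw, ...]}. A call has 1 to 12 rows; each row shifts and turns the pose as measured when the row begins, along the tool's axes as they then stand; what a row does not reach is not made up. A row lasts 1/12 s, in which the tool goes at most 41.7 mm and 7.16 degrees, less where a joint would pass 70% of its speed; a pose out of reach is approached as far as the arm can. A call with a gripper value outside its range is refused whole. The fingers move at their own pace and stop on an object; "newtons" is the grip in N (left out, the last holds). Time passes only in rows, so rows that do not move let the fingers close. It gives the time, the measured TCP pose, the force and the opening at its end, in the units of the state.
- robot.read_state(): the state, without advancing time (a new reading comes with each control period).
- robot.get_image(name): name is "scene" or "side" or "wrist"; returns the picture (384x512x3 uint8, red, green, blue); there is no depth.
- robot.camera_model(name): a dict with "camera_matrix" (3x3 intrinsics, pixels), "k1" (the pictures are not rectified: a ray, as slopes to the right and down, at radius r is drawn at 1 + k1 r^2 times it, then the intrinsics apply), "R" (3x3) and "t" (3): a world point X has camera coordinates R X + t; the wrist camera has in their place "mount" (4x4, takes a point from camera to tool coordinates, whose origin is the TCP and whose axes are the flange's). Camera axes: x right, y down, z forward; pixel columns grow to the right and rows downward; lengths in m; the calibration is good to about 2 mm. A picture is of the moment at which its call begins: read the wrist's pose just before it. camera_model takes no time and is no camera call.
- robot.sign_off(): hands the job in, once; it reports no verdict.
Trained networks look in the newest picture that a camera, given by its name, has taken for a name from the list of things; names that differ only in an ending like _2 or _b are one class to them, and where a whole thing is asked for, a point or a joint stands for the part that bears it (a point fixed in the world has none). Each returns a list of dicts, best first, with "conf" (0 to 1); they miss things now and then, are a little off and sometimes report something else, mostly with a low value. They report only what shows in the picture. A call takes as long as a camera call. They do not tell look-alikes from the thing itself.
- robot.spot_in(camera, name): "location" ([x, y, z] in m, in the coordinates of the camera as it stood for that picture, good to about 4 mm: the middle of the surface that is visible of it).
- robot.silhouettes(camera, name): "mask" (384x512 bool, what is visible of it).
The state is a dict: "time_s": time; "q": joint angles; "joint_vel": joint speeds; "joint_efforts": joint torques, N m; "tcp_pos": TCP position; "eef_rot": TCP orientation; "wrist_force": force on the tool from outside, world axes, zero at the start; "ft_torque": the same for the moment, N m; "finger_gap": finger opening in m.
Only numpy, scipy, OpenCV 4.12 (cv2) and the standard library are available. Lean on these libraries where they do the work, as an engineer would, in place of code of your own. Each camera call takes 0.05 s, during which the arm holds its last target.

## Working session

There is one attempt and no reset: what is moved stays moved. The work goes in short steps, Python scripts to look and compute and a tool call to move; the robot and the scene stay as the last step left them, time stands still between calls to the robot, and variables do not carry over. Pictures are saved under pics/ and viewed, and the job is handed in when it is done.

Besides the shell and the picture viewer there is one more tool, called by a JSON object that holds its "method" and its "body". move_arm: Moves the arm, as the interface text tells. Its arguments: {"type":"object","properties":{"turn":{"type":"array"},"travel":{"type":"array"},"jaw":{"type":"array"},"newtons":{"type":"number"}},"required":["turn","travel","jaw"]}

```bash
ls -la; mkdir -p pics
python3 - <<'E'
from plant import robot
import cv2,numpy as np
np.set_printoptions(precision=4,suppress=True)
s=robot.read_state();print(s)
for n in ["scene","side","wrist"]:
    im=robot.get_image(n);cv2.imwrite(f"pics/{n}0.png",im[:,:,::-1])
    print(n,robot.camera_model(n))
E
```

```text
total 12
drwxr-xr-x  3 agent agent 4096 Dec  7 14:46 .
drwxr-xr-x 23 root  root  4096 Dec  7 14:46 ..
drwxr-xr-x  2 agent agent 4096 Dec  7 14:46 pics
{'time_s': 0.0, 'q': array([-1.2844,  0.1312,  1.4893,  0.    ,  1.523 , -0.0854]), 'joint_vel': array([-0.0006, -0.0015, -0.0003,  0.0015,  0.0003,  0.0002]), 'joint_efforts': array([ -0.0009, -55.9846, -49.1759,   0.0766,   0.0353,  -0.0002]), 'tcp_pos': array([ 0.2178, -0.5585,  0.2366]), 'eef_rot': array([-3.1397, -0.0002,  0.3718]), 'wrist_force': array([ 0.0651, -0.2917,  0.3447]), 'ft_torque': array([-0.0162, -0.0537, -0.0346]), 'finger_gap': 0.0925802276198403}
scene {'camera_matrix': array([[354.3413,   0.    , 257.6272],
       [  0.    , 354.3413, 191.1032],
       [  0.    ,   0.    ,   1.    ]]), 'k1': -0.11272567949131038, 'R': array([[ 0.146 ,  0.9892, -0.0075],
       [ 0.5228, -0.0836, -0.8483],
       [-0.8398,  0.12  , -0.5294]]), 't': array([-0.1422, -0.1915,  1.4312])}
side {'camera_matrix': array([[429.0943,   0.    , 260.7388],
       [  0.    , 429.0943, 196.4892],
       [  0.    ,   0.    ,   1.    ]]), 'k1': -0.08953283720770175, 'R': array([[-0.9392, -0.3431, -0.0135],
       [-0.2232,  0.6401, -0.7351],
       [ 0.2608, -0.6874, -0.6778]]), 't': array([0.4906, 0.1405, 1.2922])}
wrist {'camera_matrix': array([[290.6078,   0.    , 254.2725],
       [  0.    , 290.6078, 193.1134],
       [  0.    ,   0.    ,   1.    ]]), 'k1': 0.006424812483133382, 'mount': array([[-0.0008, -0.969 , -0.2472,  0.0677],
       [ 1.    , -0.0007, -0.0003, -0.0008],
       [ 0.0001, -0.2472,  0.969 , -0.1457],
       [ 0.    ,  0.    ,  0.    ,  1.    ]])}
```

View pics/scene0.png

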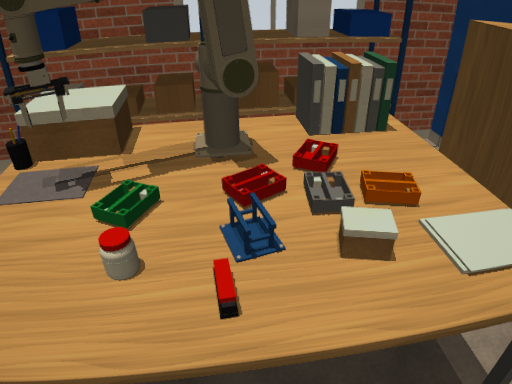

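View pics/side0.png

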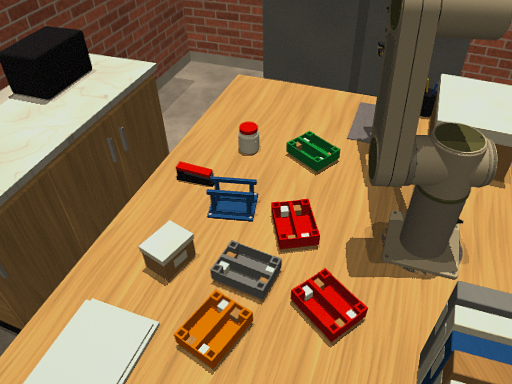

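View pics/wrist0.png

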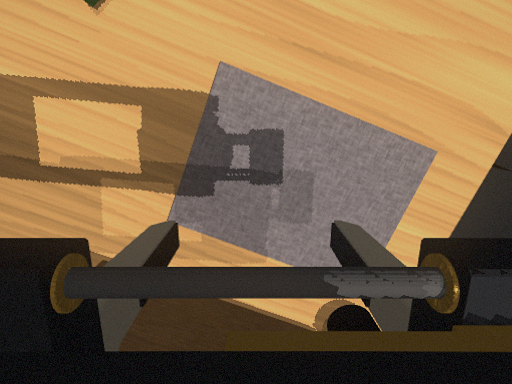

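```bash
cat > h.py <<'E'
import numpy as np,cv2
from scipy.optimize import minimize
from scipy.spatial.transform import Rotation as Ro
np.set_printoptions(precision=4,suppress=True)
def rotz(y): return Ro.from_euler('z',y).as_matrix()
def extr(cm,state=None):
    if 'R' in cm: return np.array(cm['R']),np.array(cm['t'])
    T=np.eye(4);T[:3,:3]=Ro.from_euler('xyz',state['eef_rot']).as_matrix();T[:3,3]=state['tcp_pos']
    W=np.linalg.inv(T@np.array(cm['mount']));return W[:3,:3],W[:3,3]
def proj(X,cm,R,t):
    c=np.asarray(X)@R.T+t; s=c[:,:2]/c[:,2:]; r2=(s**2).sum(1,keepdims=True)
    s=s*(1+cm['k1']*r2);K=np.array(cm['camera_matrix'])
    return s*[K[0,0],K[1,1]]+[K[0,2],K[1,2]]
def ray(px,cm,R,t):
    K=np.array(cm['camera_matrix']);d=(np.asarray(px,float)-[K[0,2],K[1,2]])/[K[0,0],K[1,1]]
    s=d.copy()
    for _ in range(10): s=d/(1+cm['k1']*(s**2).sum(-1,keepdims=True))
    v=np.concatenate([s,np.ones_like(s[...,:1])],-1)@R
    return -R.T@t,v
def onz(px,z,cm,R,t):
    o,v=ray(px,cm,R,t); return o+v*((z-o[2])/v[...,2])[...,None]
def traypts():
    P=[]
    for sx in(-1,1):
        for sy in(-1,1):
            P+=[(sx*.080,sy*.060,0),(sx*.080,sy*.060,.045),]
            for a in np.linspace(0,2*np.pi,8,endpoint=False): P.append((sx*.067+.004*np.cos(a),sy*.047+.004*np.sin(a),-.009))
    return np.array(P)
def hullmask(uv,sc=4,shape=(384,512)):
    m=np.zeros((shape[0]*sc,shape[1]*sc),np.uint8)
    h=cv2.convexHull(((uv+.5)*sc-.5).astype(np.float32)).round().astype(np.int32)
    cv2.fillConvexPoly(m,h,1); return cv2.resize(m.astype(np.float32),(shape[1],shape[0]),interpolation=cv2.INTER_AREA)
def fit(views,pts,x0,z):
    # views: list of (mask,cm,R,t); masks replaced by convex hull
    ms=[]
    for m,cm,R,t in views:
        c=np.argwhere(m)[:,::-1].astype(np.float32); ms.append(hullmask(np.concatenate([c+[a,b] for a in(-.5,.5) for b in(-.5,.5)])))
    def cost(p):
        X=pts@rotz(p[2]).T+[p[0],p[1],z]
        return sum(np.abs(hullmask(proj(X,cm,R,t))-M).sum()/M.sum() for M,(m,cm,R,t) in zip(ms,views))
    best=None
    for dy in (-.5,-.25,0,.25,.5):
        r=minimize(cost,[x0[0],x0[1],x0[2]+dy],method='Nelder-Mead',options=dict(initial_simplex=np.array([[0,0,0],[.015,0,0],[0,.015,0],[0,0,.15]])+[x0[0],x0[1],x0[2]+dy],xatol=1e-4,fatol=1e-4))
        if best is None or r.fun<best.fun: best=r
    return best.x,best.fun
E
python3 - <<'E'
from plant import robot
from h import *
import pickle
out={}
for n in ["scene","side"]:
    im=robot.get_image(n)
    for name in ["grey_tray","green_tray","stand"]:
        L=robot.silhouettes(n,name)
        for d in L:
            m=d['mask'];c=np.argwhere(m).mean(0)[::-1]
            print(n,name,round(d['conf'],2),m.sum(),c,np.median(im[m],axis=0))
        out[n,name]=L
    out[n,'im']=im
pickle.dump(out,open('sil.pkl','wb'))
print(robot.read_state()['time_s'])
E
```

```text
scene grey_tray 0.88 1747 [389.3051 186.8872] [111.  46.   0.]
scene grey_tray 0.86 1110 [314.8036 155.573 ] [92.  6.  3.]
scene grey_tray 0.64 1643 [327.2532 191.2544] [57. 51. 45.]
scene grey_tray 0.56 1725 [253.182  184.4522] [82.  5.  3.]
scene grey_tray 0.53 1631 [118.2532 253.1392] [111.  84.  67.]
scene green_tray 0.74 2090 [125.2722 203.1292] [10. 55. 20.]
scene green_tray 0.43 1044 [224.6082 288.8726] [194.  11.   0.]
side grey_tray 0.91 2679 [245.8906 269.1986] [68. 62. 53.]
side grey_tray 0.78 1876 [293.8726 223.6194] [138.5   7.    1. ]
side grey_tray 0.7 3561 [213.6627 328.369 ] [174.  92.   0.]
side grey_tray 0.64 3031 [328.189  303.8357] [131.   9.   2.]
side green_tray 0.79 1339 [312.5078 150.1524] [12. 57. 23.]
side stand 0.8 1747 [231.5363 199.7928] [26. 62. 81.]
0.55
```

Run:
```python
from plant import robot
from h import *
import pickle
o=pickle.load(open('sil.pkl','rb'))
cms={n:robot.camera_model(n) for n in("scene","side")}
E={n:extr(cms[n]) for n in cms}
stp=np.array([(sx*.075,sy*.065,0) for sx in(-1,1) for sy in(-1,1)]+[(sx*.075,sy*.038,.09) for sx in(-1,1) for sy in(-1,1)])
def clean(m):
    n,l,s,_=cv2.connectedComponentsWithStats(m.astype(np.uint8)); return l==1+s[1:,4].argmax()
hs=cv2.cvtColor(o['scene','im'],cv2.COLOR_RGB2HSV)
bm=((hs[...,0]>95)&(hs[...,0]<125)&(hs[...,1]>110)&(hs[...,2]>25)); bm[:190]=0; bm[:, :200]=0;bm[:,300:]=0
V={'grey':[('scene',o['scene','grey_tray'][2]['mask']),('side',o['side','grey_tray'][0]['mask'])],
'green':[('scene',o['scene','green_tray'][0]['mask']),('side',o['side','green_tray'][0]['mask'])],
'stand':[('scene',bm),('side',o['side','stand'][0]['mask'])]}
vis={n:o[n,'im'].copy() for n in cms}
for k in V:
    pts,z=(stp,0) if k=='stand' else (traypts(),.009)
    res=[]
    for sel in (V[k],V[k][:1],V[k][1:]):
        views=[(clean(m),cms[n],*E[n]) for n,m in sel]
        c=np.argwhere(views[0][0]).mean(0)[::-1]; x0=onz(c,.03,*views[0][1:])
        best=min((fit(views,pts,[x0[0],x0[1],y],z) for y in(0,1.57)),key=lambda r:r[1])
        print(k,[s[0] for s in sel],best[0],round(best[1],3)); res.append(best[0])
    p=res[0]
    for n in cms:
        uv=proj(pts@rotz(p[2]).T+[p[0],p[1],z],cms[n],*E[n])
        cv2.polylines(vis[n],[cv2.convexHull(uv.astype(np.float32)).round().astype(int)],True,(255,255,0),1)
for n in cms: cv2.imwrite(f'pics/fit_{n}.png',vis[n][...,::-1])
```

```text
grey ['scene', 'side'] [ 0.4587  0.2887 -0.1179] 0.111
grey ['scene'] [ 0.4575  0.2884 -0.1246] 0.059
grey ['side'] [0.4595 0.2904 3.0244] 0.044
green ['scene', 'side'] [ 0.4296 -0.3065  2.6243] 0.082
green ['scene'] [ 0.43   -0.3056 -0.52  ] 0.034
green ['side'] [ 0.4285 -0.3049 -0.4981] 0.041
stand ['scene', 'side'] [0.6078 0.037  0.2088] 0.073
stand ['scene'] [0.6063 0.0366 0.2088] 0.017
stand ['side'] [0.608  0.0395 0.2465] 0.044
```

```bash
python3 -c "
import cv2,numpy as np
a=cv2.imread('pics/fit_scene.png')[120:330,60:460];b=cv2.imread('pics/fit_side.png')[110:320,120:400]
a=cv2.resize(a,None,fx=1.4,fy=1.4);b=cv2.resize(b,None,fx=1.4,fy=1.4)
c=np.zeros((590,560,3),np.uint8);c[:294,:560]=a;c[294:588,:392]=b;cv2.imwrite('pics/fitc.png',c)"
```

```text
(no output)
```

View pics/fitc.png

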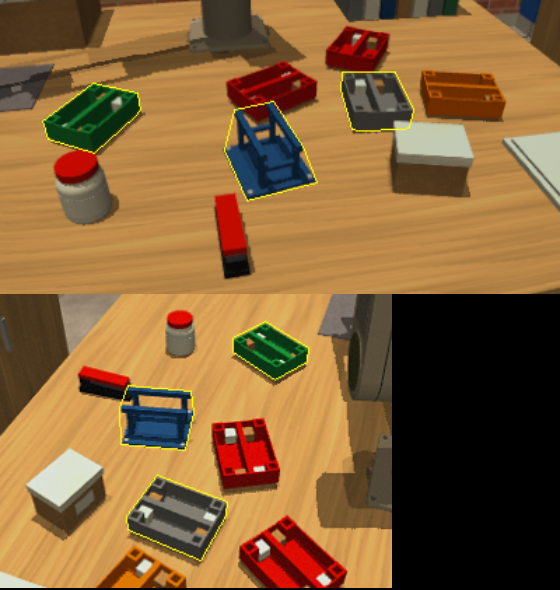

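```bash
cat > plan.py <<'E'
# usage: plan.py x y z yaw N jaw  -> rows from the current state (interpolated)
import sys
from plant import robot
from h import *
def plan(s,tgt,N,jaw):
    p=s['tcp_pos'].copy();R=Ro.from_euler('xyz',s['eef_rot'])
    Rt=Ro.from_euler('xyz',[np.pi,0,tgt[3]])
    y0=s['eef_rot'][2]; dy=tgt[3]-y0
    T=[];V=[]
    # level first row handles tilt; split rotation as rel rotvec / N
    rel=(R.inv()*Rt).as_rotvec()
    if abs(dy)>3.0: rel=np.array([0,0,-dy])
    step=Ro.from_rotvec(rel/N)
    d=(np.array(tgt[:3])-p)/N
    for i in range(N):
        V.append([round(float(a),4) for a in R.inv().apply(d)]);T.append([round(float(a),1) for a in np.degrees(rel/N)])
        R=R*step
    for i in range(0,N,12):
        print('{"turn":',T[i:i+12],', "travel":',V[i:i+12],', "jaw":',[jaw]*len(T[i:i+12]),'}')
if __name__=='__main__':
    a=[float(v) for v in sys.argv[1:]]
    s=robot.read_state();print(s['time_s'],s['tcp_pos'],s['eef_rot'],s['wrist_force'],s['finger_gap'])
    plan(s,a[:4],int(a[4]),a[5])
E
python3 plan.py .464 -.326 .2 2.624 20 0.54
```

```text
0.55 [ 0.218  -0.559   0.2376] [-3.1415 -0.      0.3718] [ 0.7289 -0.9329  0.6002] 0.09280560862795707
{"turn": [[-0.0, -0.0, -6.5], [-0.0, -0.0, -6.5], [-0.0, -0.0, -6.5], [-0.0, -0.0, -6.5], [-0.0, -0.0, -6.5], [-0.0, -0.0, -6.5], [-0.0, -0.0, -6.5], [-0.0, -0.0, -6.5], [-0.0, -0.0, -6.5], [-0.0, -0.0, -6.5], [-0.0, -0.0, -6.5], [-0.0, -0.0, -6.5]] , "travel": [[0.0157, -0.0064, 0.0019], [0.0163, -0.0046, 0.0019], [0.0167, -0.0027, 0.0019], [0.0169, -0.0008, 0.0019], [0.0169, 0.0011, 0.0019], [0.0167, 0.003, 0.0019], [0.0162, 0.0048, 0.0019], [0.0156, 0.0066, 0.0019], [0.0147, 0.0083, 0.0019], [0.0137, 0.0099, 0.0019], [0.0125, 0.0114, 0.0019], [0.0112, 0.0128, 0.0019]] , "jaw": [0.54, 0.54, 0.54, 0.54, 0.54, 0.54, 0.54, 0.54, 0.54, 0.54, 0.54, 0.54] }
{"turn": [[-0.0, -0.0, -6.5], [-0.0, -0.0, -6.5], [-0.0, -0.0, -6.5], [-0.0, -0.0, -6.5], [-0.0, -0.0, -6.5], [-0.0, -0.0, -6.5], [-0.0, -0.0, -6.5], [-0.0, -0.0, -6.5]] , "travel": [[0.0096, 0.0139, 0.0019], [0.008, 0.0149, 0.0019], [0.0063, 0.0157, 0.0019], [0.0045, 0.0163, 0.0019], [0.0026, 0.0167, 0.0019], [0.0007, 0.0169, 0.0019], [-0.0012, 0.0169, 0.0019], [-0.0031, 0.0167, 0.0019]] , "jaw": [0.54, 0.54, 0.54, 0.54, 0.54, 0.54, 0.54, 0.54] }
```

{"method": "move_arm", "body": {"turn": [[0,0,-6.5],[0,0,-6.5],[0,0,-6.5],[0,0,-6.5],[0,0,-6.5],[0,0,-6.5],[0,0,-6.5],[0,0,-6.5],[0,0,-6.5],[0,0,-6.5],[0,0,-6.5],[0,0,-6.5]], "travel": [[0.016,-0.006,0.002],[0.016,-0.005,0.002],[0.017,-0.003,0.002],[0.017,-0.001,0.002],[0.017,0.001,0.002],[0.017,0.003,0.002],[0.016,0.005,0.002],[0.016,0.007,0.002],[0.015,0.008,0.002],[0.014,0.01,0.002],[0.012,0.011,0.002],[0.011,0.013,0.002]], "jaw": [0.54,0.54,0.54,0.54,0.54,0.54,0.54,0.54,0.54,0.54,0.54,0.54]}}

```text
time_s: 1.55
tcp_pos: [0.3655, -0.4112, 0.2136]
eef_rot: [-3.141, 0.004, 1.789]
wrist_force: [1.1, 0.7, 0.7]
finger_gap: 0.0503
```

```bash
python3 plan.py .464 -.326 .2 2.624 12 0.54
```

```text
1.55 [ 0.3655 -0.4112  0.2136] [-3.1413  0.0037  1.7885] [1.1227 0.7188 0.6519] 0.05032049261100712
{"turn": [[-0.0, 0.0, -4.0], [-0.0, 0.0, -4.0], [-0.0, 0.0, -4.0], [-0.0, 0.0, -4.0], [-0.0, 0.0, -4.0], [-0.0, 0.0, -4.0], [-0.0, 0.0, -4.0], [-0.0, 0.0, -4.0], [-0.0, 0.0, -4.0], [-0.0, 0.0, -4.0], [-0.0, 0.0, -4.0], [-0.0, 0.0, -4.0]] , "travel": [[0.0052, 0.0095, 0.0011], [0.0045, 0.0099, 0.0011], [0.0038, 0.0102, 0.0011], [0.0031, 0.0104, 0.0011], [0.0023, 0.0106, 0.0011], [0.0016, 0.0107, 0.0011], [0.0008, 0.0108, 0.0011], [0.0001, 0.0108, 0.0011], [-0.0007, 0.0108, 0.0011], [-0.0014, 0.0108, 0.0011], [-0.0022, 0.0106, 0.0011], [-0.0029, 0.0105, 0.0011]] , "jaw": [0.54, 0.54, 0.54, 0.54, 0.54, 0.54, 0.54, 0.54, 0.54, 0.54, 0.54, 0.54] }
```

{"method": "move_arm", "body": {"turn": [[0,0,-6],[0,0,-6],[0,0,-6],[0,0,-6],[0,0,-6],[0,0,-6],[0,0,-6],[0,0,-6],[0,0,0],[0,0,0]], "travel": [[0.008,0.014,0.002],[0.006,0.015,0.002],[0.005,0.016,0.002],[0.003,0.016,0.002],[0.002,0.016,0.002],[0,0.016,0.002],[-0.002,0.016,0.002],[-0.003,0.016,0],[0,0,0],[0,0,0]], "jaw": [0.54,0.54,0.54,0.54,0.54,0.54,0.54,0.54,0.54,0.54]}}

```text
time_s: 2.38
tcp_pos: [0.4666, -0.3149, 0.1992]
eef_rot: [-3.139, 0.004, 2.678]
wrist_force: [-0.5, -0.3, 0.1]
finger_gap: 0.0504
```

Run:
```python
from plant import robot
from h import *
s=robot.read_state();print(s['tcp_pos'],s['eef_rot'])
im=robot.get_image('wrist');cv2.imwrite('pics/w1.png',im[...,::-1])
for d in robot.silhouettes('wrist','green_tray'):
    m=d['mask'];print(d['conf'],m.sum(),np.argwhere(m).mean(0)[::-1],np.median(im[m],axis=0))
np.savez('w1.npz',m=m,p=s['tcp_pos'],r=s['eef_rot'])
```

```text
[ 0.4666 -0.3149  0.1992] [-3.1388  0.0037  2.6783]
0.88 19313 [245.6812 141.9639] [48. 82. 44.]
```

View pics/w1.png

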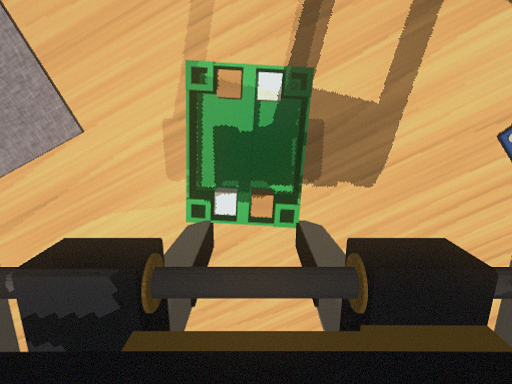

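```bash
cat > wfit.py <<'E'
from plant import robot
from h import *
def wfit(mask,s,pts,x0,z,ims=None,out=None):
    cm=robot.camera_model('wrist');R,t=extr(cm,s)
    n,l,st,_=cv2.connectedComponentsWithStats(cv2.morphologyEx(mask.astype(np.uint8),cv2.MORPH_OPEN,np.ones((3,3))))
    m=l==1+st[1:,4].argmax()
    p,c=fit([(m,cm,R,t)],pts,x0,z)
    if ims is not None:
        v=ims.copy();uv=proj(pts@rotz(p[2]).T+[p[0],p[1],z],cm,R,t)
        cv2.polylines(v,[cv2.convexHull(uv.astype(np.float32)).round().astype(int)],True,(255,255,0),1)
        S=np.array([(a*.067+c1*.0075,b*.047+c2*.0075,.045) for a in(-1,1) for b in(-1,1) for c1,c2 in((-1,-1),(-1,1),(1,1),(1,-1))])
        uv=proj(S@rotz(p[2]).T+[p[0],p[1],z],cm,R,t).reshape(4,4,2)
        for q in uv: cv2.polylines(v,[q.round().astype(int)],True,(255,0,255),1)
        cv2.imwrite(out,cv2.resize(v[:300,100:420],None,fx=2,fy=2,interpolation=cv2.INTER_NEAREST)[...,::-1])
    return p,c
E
python3 - <<'E'
from wfit import *
d=np.load('w1.npz');s=dict(tcp_pos=d['p'],eef_rot=d['r'])
im=cv2.imread('pics/w1.png')[...,::-1]
print(wfit(d['m'],s,traypts(),[.43,-.306,2.62],.009,im,'pics/w1f.png'))
h=cv2.cvtColor(im,cv2.COLOR_RGB2HSV);m=(h[...,0]>50)&(h[...,0]<85)&(h[...,1]>100)
print(wfit(m,s,traypts(),[.43,-.306,2.62],.009))
E
```

```text
(array([ 0.428 , -0.3054,  2.6232]), np.float64(0.0060251192189753056))
(array([ 0.4282, -0.3058,  2.6201]), np.float64(0.051241643726825714))
```

View pics/w1f.png

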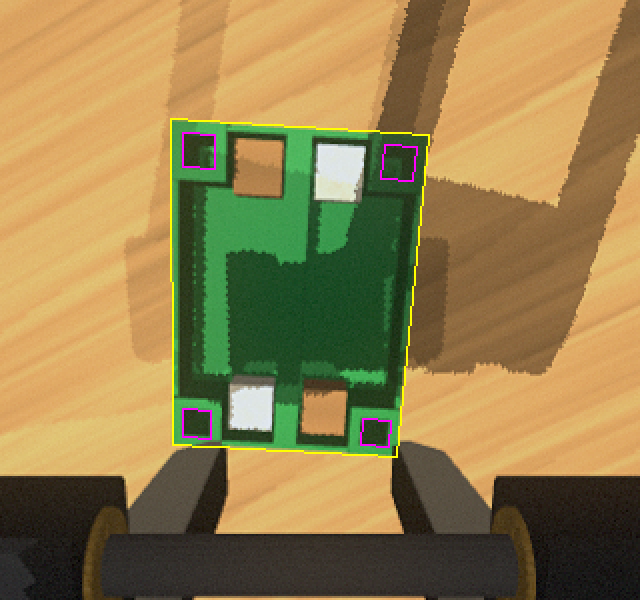

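```bash
python3 plan.py .618 -.013 .25 1.78 10 0.54
```

```text
2.4833 [ 0.4662 -0.3154  0.1993] [-3.1389  0.0039  2.6766] [-0.0766  1.038  -0.7228] 0.050035673690251636
{"turn": [[-0.0, 0.0, 5.1], [-0.0, 0.0, 5.1], [-0.0, 0.0, 5.1], [-0.0, 0.0, 5.1], [-0.0, 0.0, 5.1], [-0.0, 0.0, 5.1], [-0.0, 0.0, 5.1], [-0.0, 0.0, 5.1], [-0.0, 0.0, 5.1], [-0.0, 0.0, 5.1]] , "travel": [[-0.0, 0.0338, -0.0052], [0.003, 0.0337, -0.0052], [0.006, 0.0333, -0.0051], [0.009, 0.0326, -0.0051], [0.0119, 0.0317, -0.0051], [0.0146, 0.0305, -0.0051], [0.0173, 0.0291, -0.0051], [0.0199, 0.0274, -0.0051], [0.0222, 0.0255, -0.0051], [0.0244, 0.0234, -0.0051]] , "jaw": [0.54, 0.54, 0.54, 0.54, 0.54, 0.54, 0.54, 0.54, 0.54, 0.54] }
```

{"method": "move_arm", "body": {"turn": [[0,0,5.1],[0,0,5.1],[0,0,5.1],[0,0,5.1],[0,0,5.1],[0,0,5.1],[0,0,5.1],[0,0,5.1],[0,0,5.1],[0,0,5.1],[0,0,0],[0,0,0]], "travel": [[0,0.034,-0.005],[0.003,0.034,-0.005],[0.006,0.033,-0.005],[0.009,0.033,-0.005],[0.012,0.032,-0.005],[0.015,0.03,-0.005],[0.017,0.029,-0.005],[0.02,0.027,-0.005],[0.022,0.026,-0.005],[0.024,0.023,-0.005],[0,0,0],[0,0,0]], "jaw": [0.54,0.54,0.54,0.54,0.54,0.54,0.54,0.54,0.54,0.54,0.54,0.54]}}

```text
time_s: 3.48
tcp_pos: [0.6281, -0.0176, 0.251]
eef_rot: [3.139, 0.008, 1.695]
wrist_force: [-0.2, -1.2, 0.1]
finger_gap: 0.0506
```

Run:
```python
from plant import robot
from wfit import *
s=robot.read_state();print(s['tcp_pos'],s['eef_rot'])
im=robot.get_image('wrist');cv2.imwrite('pics/w2.png',im[...,::-1])
stp=np.array([(sx*.075,sy*.065,0) for sx in(-1,1) for sy in(-1,1)]+[(sx*.075,sy*.038,.09) for sx in(-1,1) for sy in(-1,1)])
for d in robot.silhouettes('wrist','stand'):
    m=d['mask'];print(d['conf'],m.sum(),np.argwhere(m).mean(0)[::-1],np.median(im[m],axis=0))
    np.savez('w2.npz',m=m,p=s['tcp_pos'],r=s['eef_rot'])
    print(wfit(m,s,stp,[.607,.037,.21],0,im,'pics/w2f.png'))
```

```text
[ 0.6281 -0.0176  0.251 ] [3.139  0.0084 1.6948]
0.66 12508 [241.9839 124.1026] [42. 59. 91.]
(array([0.6063, 0.0372, 0.2263]), np.float64(0.028158240020275116))
```

View pics/w2.png

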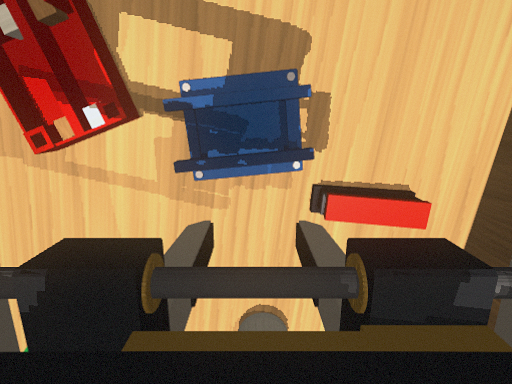

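View fit.

Run:
```python
from wfit import *
cm=robot.camera_model('wrist');d=np.load('w2.npz');s=dict(tcp_pos=d['p'],eef_rot=d['r']);R,t=extr(cm,s)
im=cv2.imread('pics/w2.png')[...,::-1]
v=cv2.resize(im[40:220,120:380],None,fx=3,fy=3,interpolation=cv2.INTER_CUBIC)
def dr(p,col):
    for b in(-1,1):
        P=np.array([(sx*.075,b*.032+sy*.006,.09) for sx,sy in((-1,-1),(-1,1),(1,1),(1,-1))])
        uv=proj(P@rotz(p[2]).T+[p[0],p[1],0],cm,R,t)
        cv2.polylines(v,[((uv-[120,40]+.5)*3-.5).round().astype(int)],True,col,1)
    P=np.array([(sx*.075,sy*.065,0) for sx,sy in((-1,-1),(-1,1),(1,1),(1,-1))])
    uv=proj(P@rotz(p[2]).T+[p[0],p[1],0],cm,R,t)
    cv2.polylines(v,[((uv-[120,40]+.5)*3-.5).round().astype(int)],True,col,1)
dr([.6063,.0372,.2263],(255,255,0));dr([.6078,.037,.2088],(255,0,255))
cv2.imwrite('pics/w2f.png',v[...,::-1])
```

```text
(no output)
```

View pics/w2f.png

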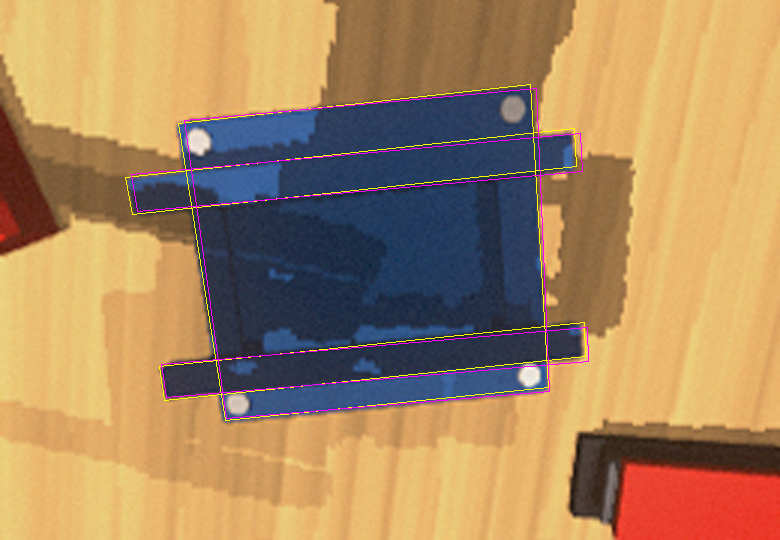

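```bash
python3 plan.py .503 .283 .2 3.02 12 0.54
```

```text
3.5833 [ 0.6276 -0.0185  0.2509] [3.139  0.0081 1.695 ] [ 0.1728 -0.3442  0.1153] 0.05004733457442124
{"turn": [[-0.0, 0.0, -6.3], [-0.0, 0.0, -6.3], [-0.0, 0.0, -6.3], [-0.0, 0.0, -6.3], [-0.0, 0.0, -6.3], [-0.0, 0.0, -6.3], [-0.0, 0.0, -6.3], [-0.0, 0.0, -6.3], [-0.0, 0.0, -6.3], [-0.0, 0.0, -6.3], [-0.0, 0.0, -6.3], [-0.0, 0.0, -6.3]] , "travel": [[0.0263, -0.0072, 0.004], [0.0269, -0.0043, 0.004], [0.0272, -0.0013, 0.0041], [0.0272, 0.0017, 0.0041], [0.0268, 0.0047, 0.0041], [0.0261, 0.0076, 0.0041], [0.0251, 0.0105, 0.0041], [0.0238, 0.0132, 0.0042], [0.0222, 0.0157, 0.0042], [0.0203, 0.0181, 0.0042], [0.0182, 0.0202, 0.0042], [0.0159, 0.0221, 0.0042]] , "jaw": [0.54, 0.54, 0.54, 0.54, 0.54, 0.54, 0.54, 0.54, 0.54, 0.54, 0.54, 0.54] }
```

{"method": "move_arm", "body": {"turn": [[0,0,-6.2],[0,0,-6.2],[0,0,-6.2],[0,0,-6.2],[0,0,-6.2],[0,0,-6.2],[0,0,-6.2],[0,0,-6.2],[0,0,-6.2],[0,0,-6.2],[0,0,-5],[0,0,-4]], "travel": [[0.026,-0.007,0.004],[0.027,-0.004,0.004],[0.027,-0.001,0.004],[0.027,0.002,0.004],[0.027,0.005,0.004],[0.026,0.008,0.004],[0.025,0.01,0.004],[0.024,0.013,0.004],[0.022,0.016,0.004],[0.02,0.018,0.004],[0.018,0.02,0.004],[0.01,0.016,0.004]], "jaw": [0.54,0.54,0.54,0.54,0.54,0.54,0.54,0.54,0.54,0.54,0.54,0.54]}}

```text
time_s: 4.58
tcp_pos: [0.505, 0.2598, 0.1961]
eef_rot: [-3.128, 0.006, 2.961]
wrist_force: [1.5, -0.3, -0.4]
finger_gap: 0.0503
```

{"method": "move_arm", "body": {"turn": [[0,0,0],[0,0,0]], "travel": [[0,0,0],[0,0,0]], "jaw": [0.54,0.54]}}

```text
time_s: 4.75
tcp_pos: [0.5033, 0.2597, 0.1947]
eef_rot: [-3.127, 0.004, 2.966]
wrist_force: [-0.9, -1.4, 0.5]
finger_gap: 0.0502
```

Run:
```python
from plant import robot
from wfit import *
s=robot.read_state();print(s['tcp_pos'],s['eef_rot'])
im=robot.get_image('wrist');cv2.imwrite('pics/w3.png',im[...,::-1])
best=None
for d in robot.silhouettes('wrist','grey_tray'):
    m=d['mask'];md=np.median(im[m],axis=0);print(d['conf'],m.sum(),np.argwhere(m).mean(0)[::-1],md)
    if md.max()-md.min()<30: best=m
print(wfit(best,s,traypts(),[.459,.289,3.02],.009,im,'pics/w3f.png'))
```

```text
[0.5033 0.2597 0.1947] [-3.1272  0.0037  2.9657]
0.68 17143 [448.4492 106.2868] [239. 140.   0.]
0.63 21056 [63.8662 95.2036] [223.  36.  27.]
0.62 20646 [277.5748 131.7262] [86. 80. 75.]
(array([0.4587, 0.2887, 3.037 ]), np.float64(0.006314106751233339))
```

View pics/w3f.png

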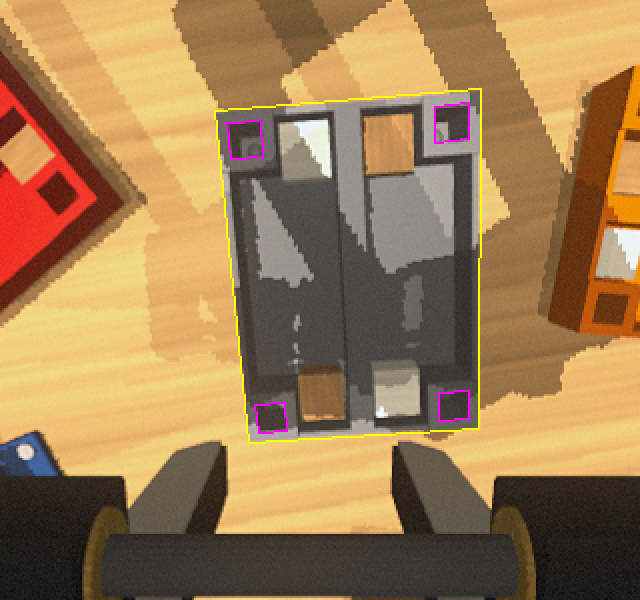

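```bash
python3 plan.py .4587 .2887 .11 3.037 6 0.54
```

```text
4.85 [0.5037 0.2592 0.1948] [-3.1273  0.0038  2.9639] [ 1.0328 -0.9171 -0.3087] 0.04980290611948294
{"turn": [[-0.1, 0.0, -0.7], [-0.1, 0.0, -0.7], [-0.1, 0.0, -0.7], [-0.1, 0.0, -0.7], [-0.1, 0.0, -0.7], [-0.1, 0.0, -0.7]] , "travel": [[0.0083, 0.0037, 0.0141], [0.0082, 0.0038, 0.0141], [0.0082, 0.0038, 0.0141], [0.0081, 0.0039, 0.0141], [0.0081, 0.004, 0.0141], [0.008, 0.004, 0.0141]] , "jaw": [0.54, 0.54, 0.54, 0.54, 0.54, 0.54] }
```

{"method": "move_arm", "body": {"turn": [[-0.2,0,-0.7],[-0.2,0,-0.7],[-0.1,0,-0.7],[-0.1,0,-0.7],[-0.1,0,-0.7],[-0.1,0,-0.7],[0,0,0],[0,0,0]], "travel": [[0.008,0.004,0.014],[0.008,0.004,0.014],[0.008,0.004,0.014],[0.008,0.004,0.014],[0.008,0.004,0.014],[0.008,0.004,0.014],[0,0,0],[0,0,0]], "jaw": [0.54,0.54,0.54,0.54,0.54,0.54,0.54,0.54]}}

```text
time_s: 5.52
tcp_pos: [0.4678, 0.2786, 0.1116]
eef_rot: [3.141, 0.012, 3.012]
wrist_force: [-0.3, -0.4, 1.7]
finger_gap: 0.0502
```

```bash
python3 plan.py .4587 .2887 .038 3.037 6 0.54
```

```text
5.5167 [0.4678 0.2786 0.1116] [3.1405 0.0122 3.0124] [-0.2524 -0.4122  1.71  ] 0.05024545496622204
{"turn": [[0.0, 0.1, -0.2], [0.0, 0.1, -0.2], [0.0, 0.1, -0.2], [0.0, 0.1, -0.2], [0.0, 0.1, -0.2], [0.0, 0.1, -0.2]] , "travel": [[0.0019, 0.0015, 0.0123], [0.0018, 0.0015, 0.0123], [0.0018, 0.0015, 0.0123], [0.0018, 0.0015, 0.0123], [0.0017, 0.0015, 0.0123], [0.0017, 0.0015, 0.0123]] , "jaw": [0.54, 0.54, 0.54, 0.54, 0.54, 0.54] }
```

{"method": "move_arm", "body": {"turn": [[0,0.4,-0.8],[0,0.4,-0.7],[0,0,0],[0,0,0],[0,0,0],[0,0,0]], "travel": [[0.007,0.006,0],[0.005,0.005,0.005],[0,0,0.015],[0,0,0.015],[0,0,0.01],[0,0,0]], "jaw": [0.54,0.54,0.54,0.54,0.54,0.54]}}

```text
time_s: 6.02
tcp_pos: [0.4624, 0.2924, 0.0713]
eef_rot: [3.135, 0.005, 3.036]
wrist_force: [-0.3, -0.4, -1.1]
finger_gap: 0.0502
```

```bash
python3 plan.py .4587 .2887 .038 3.037 2 0.54
```

```text
6.0167 [0.4624 0.2924 0.0713] [3.1351 0.0051 3.0358] [-0.331  -0.4128 -1.0551] 0.050195468639975975
{"turn": [[0.2, 0.1, -0.0], [0.2, 0.1, -0.0]] , "travel": [[0.0017, -0.0021, 0.0167], [0.0017, -0.0021, 0.0167]] , "jaw": [0.54, 0.54] }
```

{"method": "move_arm", "body": {"turn": [[0.3,0.3,0],[0,0,0],[0,0,0],[0,0,0]], "travel": [[0.004,-0.005,0.004],[0,0,0.014],[0,0,0.014],[0,0,0]], "jaw": [0.54,0.54,0.54,0.54]}}

```text
time_s: 6.35
tcp_pos: [0.4591, 0.2882, 0.0411]
eef_rot: [3.139, 0.002, 3.036]
wrist_force: [-0.7, 0.5, 0.4]
finger_gap: 0.0504
```

```bash
python3 plan.py .4587 .2887 .038 3.037 1 0.54
```

```text
6.35 [0.4591 0.2882 0.0411] [3.1394 0.0018 3.0363] [-0.6729  0.5124  0.3872] 0.05042698136340071
{"turn": [[0.1, 0.1, -0.0]] , "travel": [[0.0005, 0.0004, 0.0031]] , "jaw": [0.54] }
```

{"method": "move_arm", "body": {"turn": [[0,0,0],[0,0,0],[0,0,0],[0,0,0],[0,0,0],[0,0,0]], "travel": [[0,0,0.003],[0,0,0],[0,0,0],[0,0,0],[0,0,0],[0,0,0]], "jaw": [0.54,0,0,0,0,0], "newtons": 40}}

```text
time_s: 6.85
tcp_pos: [0.4609, 0.2889, 0.0421]
eef_rot: [3.138, 0.005, 3.036]
wrist_force: [-0.3, 0.1, 0.5]
finger_gap: 0.0212
```

{"method": "move_arm", "body": {"turn": [[0,0,0],[0,0,0],[0,0,0],[0,0,0],[0,0,0],[0,0,0]], "travel": [[0,0,0],[0,0,0],[0,0,0],[0,0,0],[0,0,0],[0,0,0]], "jaw": [0,0,0,0,0,0]}}

```text
time_s: 7.35
tcp_pos: [0.4613, 0.2892, 0.0427]
eef_rot: [3.137, 0.006, 3.036]
wrist_force: [0.4, 0.3, -0.2]
finger_gap: 0.0119
```

```bash
python3 -c "
from plant import robot
s=robot.read_state();print(s['tcp_pos'],s['eef_rot'],s['wrist_force'],s['finger_gap'])"
```

```text
[0.46131508 0.28921028 0.04269926] [3.13682566 0.00590405 3.03631802] [ 0.3990699   0.27786657 -0.24700529] 0.01194520991000116
```

{"method": "move_arm", "body": {"turn": [[0,0,0],[0,0,0],[0,0,0],[0,0,0],[0,0,0],[0,0,0],[0,0,0],[0,0,0],[0,0,0]], "travel": [[0,0,-0.008],[0,0,-0.014],[0,0,-0.02],[0,0,-0.024],[0,0,-0.024],[0,0,-0.024],[0,0,-0.016],[0,0,-0.008],[0,0,0]], "jaw": [0,0,0,0,0,0,0,0,0]}}

```text
time_s: 8.1
tcp_pos: [0.4559, 0.2864, 0.185]
eef_rot: [-3.14, -0.004, 3.036]
wrist_force: [0.5, 0.4, -2.5]
finger_gap: 0.0118
```

```bash
python3 plan.py .6069 .0348 .18 1.793 14 0
```

```text
8.1 [0.4559 0.2864 0.185 ] [-3.1398 -0.0044  3.0364] [ 0.4552  0.4457 -2.5278] 0.011753120821616059
{"turn": [[-0.0, -0.0, 5.1], [-0.0, -0.0, 5.1], [-0.0, -0.0, 5.1], [-0.0, -0.0, 5.1], [-0.0, -0.0, 5.1], [-0.0, -0.0, 5.1], [-0.0, -0.0, 5.1], [-0.0, -0.0, 5.1], [-0.0, -0.0, 5.1], [-0.0, -0.0, 5.1], [-0.0, -0.0, 5.1], [-0.0, -0.0, 5.1]] , "travel": [[-0.0126, -0.0167, 0.0003], [-0.014, -0.0156, 0.0003], [-0.0154, -0.0142, 0.0003], [-0.0166, -0.0128, 0.0003], [-0.0176, -0.0113, 0.0003], [-0.0186, -0.0097, 0.0003], [-0.0194, -0.008, 0.0003], [-0.02, -0.0063, 0.0003], [-0.0205, -0.0045, 0.0003], [-0.0208, -0.0026, 0.0003], [-0.0209, -0.0008, 0.0003], [-0.0209, 0.0011, 0.0003]] , "jaw": [0.0, 0.0, 0.0, 0.0, 0.0, 0.0, 0.0, 0.0, 0.0, 0.0, 0.0, 0.0] }
{"turn": [[-0.0, -0.0, 5.1], [-0.0, -0.0, 5.1]] , "travel": [[-0.0207, 0.0029, 0.0003], [-0.0204, 0.0048, 0.0004]] , "jaw": [0.0, 0.0] }
```

{"method": "move_arm", "body": {"turn": [[0,0,5],[0,0,5],[0,0,5],[0,0,5],[0,0,5],[0,0,5],[0,0,5],[0,0,5],[0,0,5],[0,0,5],[0,0,5],[0,0,5]], "travel": [[-0.012,-0.016,0],[-0.014,-0.016,0],[-0.015,-0.014,0],[-0.017,-0.013,0],[-0.018,-0.011,0],[-0.019,-0.01,0],[-0.019,-0.008,0],[-0.02,-0.006,0],[-0.02,-0.004,0],[-0.021,-0.003,0],[-0.021,-0.001,0],[-0.02,0.001,0]], "jaw": [0,0,0,0,0,0,0,0,0,0,0,0]}}

```text
time_s: 9.1
tcp_pos: [0.5776, 0.0639, 0.1673]
eef_rot: [-3.115, -0.007, 1.949]
wrist_force: [-0.1, -0.0, -3.2]
finger_gap: 0.0119
```

```bash
python3 plan.py .6069 .0348 .18 1.793 4 0
```

```text
9.1 [0.5776 0.0639 0.1673] [-3.1153 -0.0071  1.9491] [-0.0691 -0.0311 -3.2436] 0.011916719312971216
{"turn": [[-0.4, -0.1, 2.2], [-0.4, -0.1, 2.2], [-0.4, -0.1, 2.2], [-0.4, -0.1, 2.2]] , "travel": [[-0.0094, 0.004, -0.0034], [-0.0093, 0.0044, -0.0033], [-0.0091, 0.0048, -0.0033], [-0.0089, 0.0052, -0.0032]] , "jaw": [0.0, 0.0, 0.0, 0.0] }
```

{"method": "move_arm", "body": {"turn": [[-0.4,-0.1,2.2],[-0.4,-0.1,2.2],[-0.4,-0.1,2.2],[-0.4,-0.1,2.2],[0,0,0],[0,0,0]], "travel": [[-0.009,0.004,-0.004],[-0.009,0.004,-0.004],[-0.009,0.005,-0.003],[-0.008,0.005,-0.003],[0,0,0],[0,0,0]], "jaw": [0,0,0,0,0,0]}}

```text
time_s: 9.6
tcp_pos: [0.6029, 0.0295, 0.1694]
eef_rot: [-3.128, -0.0, 1.777]
wrist_force: [-0.2, 0.3, -3.0]
finger_gap: 0.0119
```

```bash
python3 plan.py .6069 .0348 .14 1.793 2 0;  python3 - <<'E'
from plant import robot
import cv2
im=robot.get_image('wrist');cv2.imwrite('pics/w4.png',im[...,::-1])
im=robot.get_image('side');cv2.imwrite('pics/s4.png',im[...,::-1])
E
```

```text
9.6 [0.6029 0.0295 0.1694] [-3.1277 -0.0002  1.7768] [-0.1668  0.329  -3.0361] 0.01194386230406289
{"turn": [[-0.4, -0.0, -0.5], [-0.4, -0.0, -0.5]] , "travel": [[0.0022, 0.0027, 0.0146], [0.0022, 0.0026, 0.0147]] , "jaw": [0.0, 0.0] }
```

View pics/w4.png

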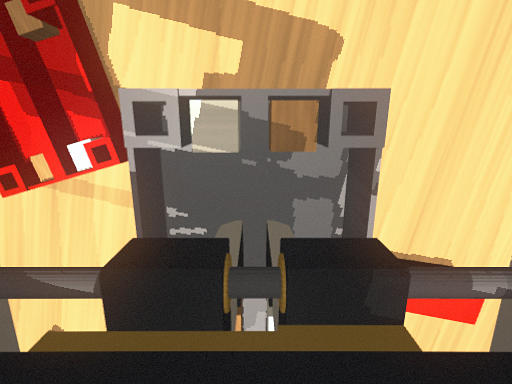

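View pics/s4.png

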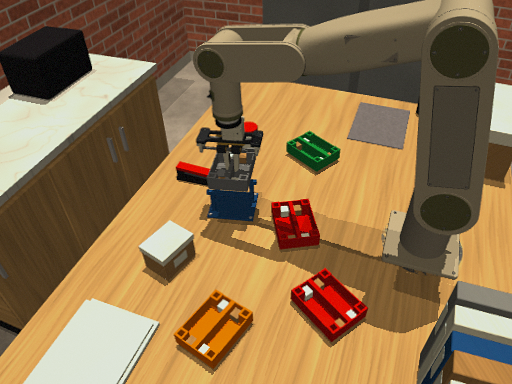

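Run:
```python
from plant import robot
from h import *
cm=robot.camera_model('wrist');M=np.linalg.inv(cm['mount'])
for dx in(0,.0025,.005):
  for dz in (-.0113,-.0093):
    P=np.array([[.067+dx,-.047,dz],[.067+dx,.047,dz],[.080+dx,-.06,dz],[.080+dx,.06,dz]]);print(dx,dz,proj(P,cm,M[:3,:3],M[:3,3]).round(1).tolist())
im=cv2.imread('pics/w4.png')
cv2.imwrite('pics/w4z.png',cv2.resize(im[70:170,110:400],None,fx=2.7,fy=2.7,interpolation=cv2.INTER_CUBIC))
```

```text
0 -0.0113 [[151.3, 123.5], [360.4, 123.3], [118.8, 92.9], [392.9, 92.7]]
0 -0.0093 [[152.8, 123.4], [358.9, 123.2], [120.9, 93.3], [390.8, 93.1]]
0.0025 -0.0113 [[150.8, 117.7], [361.0, 117.5], [118.2, 86.8], [393.6, 86.6]]
0.0025 -0.0093 [[152.3, 117.7], [359.4, 117.5], [120.2, 87.3], [391.5, 87.1]]
0.005 -0.0113 [[150.3, 111.9], [361.5, 111.7], [117.5, 80.7], [394.3, 80.5]]
0.005 -0.0093 [[151.8, 112.0], [359.9, 111.8], [119.5, 81.3], [392.1, 81.1]]
```

View pics/w4z.png

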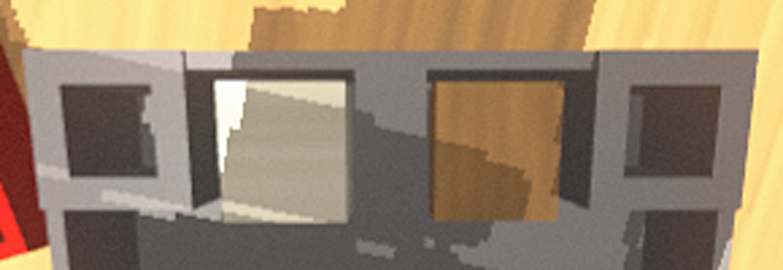

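{"method": "move_arm", "body": {"turn": [[-0.6,0,-1],[-0.2,0,0],[0,0,0],[0,0,0],[0,0,0]], "travel": [[0.006,0.006,0],[0,0,0.01],[0,0,0.014],[0,0,0.008],[0,0,0]], "jaw": [0,0,0,0,0]}}

```text
time_s: 10.12
tcp_pos: [0.6067, 0.0407, 0.1342]
eef_rot: [3.14, -0.001, 1.803]
wrist_force: [-0.3, -0.3, -3.8]
finger_gap: 0.0119
```

```bash
python3 plan.py .6068 .0350 .126 1.793 1 0
```

```text
10.1167 [0.6067 0.0407 0.1342] [ 3.14   -0.0012  1.8034] [-0.2881 -0.2526 -3.8156] 0.01193209975955087
{"turn": [[0.1, -0.1, 0.6]] , "travel": [[-0.0056, -0.0012, 0.0082]] , "jaw": [0.0] }
```

{"method": "move_arm", "body": {"turn": [[0.1,-0.1,0.5],[0,0,0],[0,0,0]], "travel": [[-0.0055,-0.001,0],[0,0,0],[0,0,0]], "jaw": [0,0,0]}}

```text
time_s: 10.37
tcp_pos: [0.6061, 0.0354, 0.1332]
eef_rot: [-3.139, 0.0, 1.795]
wrist_force: [0.1, 0.1, -2.3]
finger_gap: 0.0119
```

```bash
python3 plan.py .6068 .0350 .126 1.793 1 0
```

```text
10.3667 [0.6061 0.0354 0.1332] [-3.1392  0.0002  1.7954] [ 0.1175  0.0961 -2.3451] 0.011916755393791247
{"turn": [[-0.1, 0.0, 0.1]] , "travel": [[-0.0005, 0.0006, 0.0072]] , "jaw": [0.0] }
```

Excellent alignment. Lower gently, watching the force.

{"method": "move_arm", "body": {"turn": [[-0.1,0,0],[0,0,0],[0,0,0]], "travel": [[0,0,0.003],[0,0,0.002],[0,0,0.001]], "jaw": [0,0,0]}}

```text
time_s: 10.62
tcp_pos: [0.6072, 0.035, 0.1286]
eef_rot: [3.139, 0.001, 1.795]
wrist_force: [-0.5, -0.8, -2.8]
finger_gap: 0.0116
```

{"method": "move_arm", "body": {"turn": [[0,0,0],[0,0,0]], "travel": [[0,0,0.002],[0,0,0.001]], "jaw": [0,0]}}

```text
time_s: 10.78
tcp_pos: [0.6076, 0.0349, 0.1258]
eef_rot: [3.138, 0.001, 1.795]
wrist_force: [-0.8, 0.8, -3.8]
finger_gap: 0.0117
```

```bash
python3 plan.py .6068 .0350 .125 1.793 1 0
```

```text
10.7833 [0.6076 0.0349 0.1258] [3.1383 0.0012 1.7948] [-0.8131  0.8471 -3.799 ] 0.011695603084973282
{"turn": [[0.2, 0.1, 0.1]] , "travel": [[0.0003, -0.0007, 0.0008]] , "jaw": [0.0] }
```

{"method": "move_arm", "body": {"turn": [[0.1,0,0],[0,0,0]], "travel": [[0,-0.001,0.001],[0,0,0.0005]], "jaw": [0,0]}}

```text
time_s: 10.95
tcp_pos: [0.6066, 0.0346, 0.1241]
eef_rot: [3.14, 0.001, 1.795]
wrist_force: [-0.1, -0.0, -3.2]
finger_gap: 0.0121
```

{"method": "move_arm", "body": {"turn": [[0,0,0],[0,0,0]], "travel": [[0,0,0.001],[0,0,0.0005]], "jaw": [0,0]}}

```text
time_s: 11.12
tcp_pos: [0.6068, 0.0347, 0.124]
eef_rot: [3.139, 0.001, 1.795]
wrist_force: [-0.8, -0.1, -1.4]
finger_gap: 0.0118
```

{"method": "move_arm", "body": {"turn": [[0,0,0],[0,0,0]], "travel": [[0,0,0.001],[0,0,0.001]], "jaw": [0,0]}}

```text
time_s: 11.28
tcp_pos: [0.6072, 0.0348, 0.1239]
eef_rot: [3.139, 0.002, 1.795]
wrist_force: [-5.0, -0.1, 6.7]
finger_gap: 0.0114
```

{"method": "move_arm", "body": {"turn": [[0,0,0],[0,0,0],[0,0,0],[0,0,0],[0,0,0],[0,0,0]], "travel": [[0,0,0],[0,0,0],[0,0,0],[0,0,0],[0,0,0],[0,0,0]], "jaw": [0.1,0.2,0.3,0.4,0.5,0.5]}}

```text
time_s: 11.78
tcp_pos: [0.6087, 0.0348, 0.125]
eef_rot: [3.135, 0.003, 1.795]
wrist_force: [-0.7, 0.5, -0.3]
finger_gap: 0.0406
```

```bash
python3 plan.py .6068 .0350 .124 1.793 1 0
```

```text
11.7833 [0.6087 0.0348 0.125 ] [3.135  0.0026 1.7951] [-0.7213  0.4631 -0.3105] 0.040636704846734234
{"turn": [[0.4, 0.2, 0.1]] , "travel": [[0.0006, -0.0018, 0.001]] , "jaw": [0.0] }
```

{"method": "move_arm", "body": {"turn": [[0.3,0.2,0],[0,0,0],[0,0,0],[0,0,0],[0,0,0],[0,0,0],[0,0,0],[0,0,0],[0,0,0]], "travel": [[0,-0.002,-0.004],[0,0,-0.015],[0,0,-0.025],[0,0,-0.03],[-0.015,0,-0.03],[-0.015,0,-0.03],[-0.015,0,-0.02],[0,0,0],[0,0,0]], "jaw": [0.54,0.54,0.54,0.54,0.54,0.54,0.54,0.54,0.54]}}

```text
time_s: 12.53
tcp_pos: [0.6141, -0.0109, 0.2848]
eef_rot: [-3.136, -0.003, 1.797]
wrist_force: [0.6, 0.6, -0.9]
finger_gap: 0.0506
```

Run:
```python
from plant import robot
from wfit import *
s=robot.read_state();print(s['tcp_pos'],s['eef_rot'])
im=robot.get_image('wrist');cv2.imwrite('pics/w5.png',im[...,::-1])
best=None
for d in robot.silhouettes('wrist','grey_tray'):
    m=d['mask'];md=np.median(im[m],axis=0);print(d['conf'],m.sum(),np.argwhere(m).mean(0)[::-1],md)
    if md.max()-md.min()<30 and best is None: best=m
np.savez('w5.npz',m=best,p=s['tcp_pos'],r=s['eef_rot'])
print(wfit(best,s,traypts(),[.606,.037,1.79],.09,im,'pics/w5f.png'))
im=robot.get_image('side');cv2.imwrite('pics/s5.png',cv2.resize(im[120:280,140:340],None,fx=3,fy=3)[...,::-1])
```

```text
[ 0.6141 -0.0109  0.2848] [-3.1357 -0.0034  1.7967]
0.92 14436 [90.5838 63.4023] [125.  27.  19.]
0.69 19255 [259.1475 133.1624] [101.  95.  84.]
0.21 3205 [365.3853 217.5373] [232.  53.  38.]
(array([0.6065, 0.0371, 1.7945]), np.float64(0.005453187506645918))
```

View pics/w5f.png

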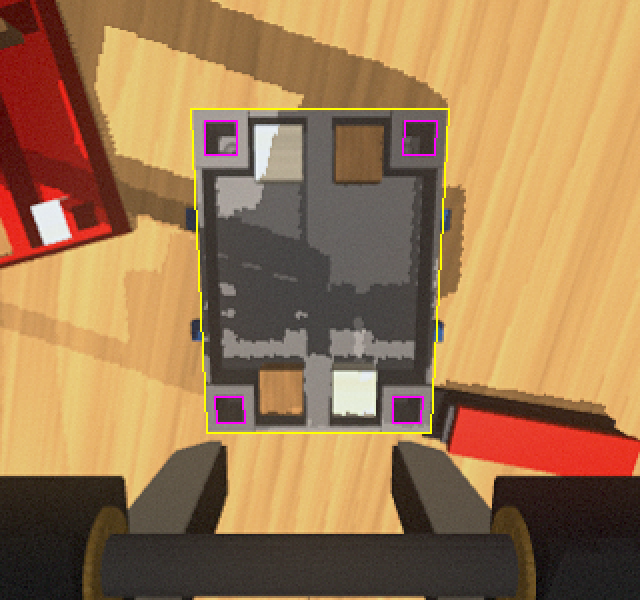

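View pics/s5.png

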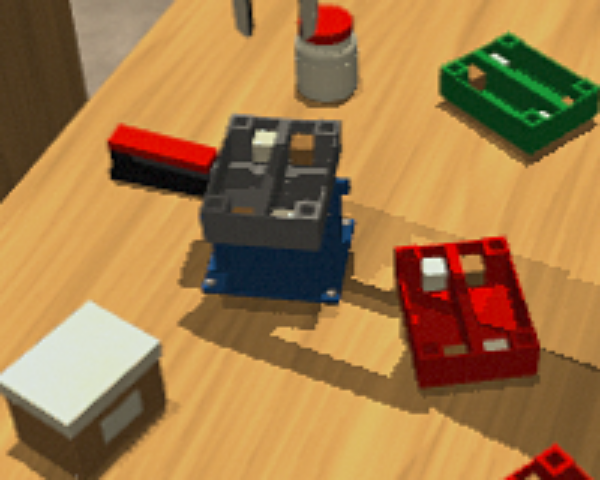

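```bash
python3 plan.py .428 -.3054 .16 2.623 12 0.54
```

```text
12.6833 [ 0.6131 -0.01    0.2826] [-3.1326 -0.0044  1.7978] [ 0.3689 -1.0373  0.7639] 0.05044589505458581
{"turn": [[-0.0, -0.0, -3.9], [-0.0, -0.0, -3.9], [-0.0, -0.0, -3.9], [-0.0, -0.0, -3.9], [-0.0, -0.0, -3.9], [-0.0, -0.0, -3.9], [-0.0, -0.0, -3.9], [-0.0, -0.0, -3.9], [-0.0, -0.0, -3.9], [-0.0, -0.0, -3.9], [-0.0, -0.0, -3.9], [-0.0, -0.0, -3.9]] , "travel": [[-0.0206, -0.0205, 0.0103], [-0.0191, -0.0218, 0.0103], [-0.0175, -0.0231, 0.0103], [-0.0159, -0.0243, 0.0103], [-0.0142, -0.0253, 0.0103], [-0.0124, -0.0262, 0.0103], [-0.0106, -0.027, 0.0103], [-0.0087, -0.0277, 0.0103], [-0.0068, -0.0282, 0.0103], [-0.0048, -0.0286, 0.0103], [-0.0028, -0.0289, 0.0102], [-0.0008, -0.029, 0.0102]] , "jaw": [0.54, 0.54, 0.54, 0.54, 0.54, 0.54, 0.54, 0.54, 0.54, 0.54, 0.54, 0.54] }
```

{"method": "move_arm", "body": {"turn": [[0,0,-3.9],[0,0,-3.9],[0,0,-3.9],[0,0,-3.9],[0,0,-3.9],[0,0,-3.9],[0,0,-3.9],[0,0,-3.9],[0,0,-3.9],[0,0,-3.9],[0,0,-3],[0,0,-2],[0,0,0]], "travel": [[-0.02,-0.02,0.008],[-0.019,-0.022,0.008],[-0.018,-0.023,0.008],[-0.016,-0.024,0.01],[-0.014,-0.025,0.01],[-0.012,-0.026,0.01],[-0.011,-0.027,0.01],[-0.009,-0.028,0.01],[-0.007,-0.028,0.01],[-0.005,-0.029,0.01],[-0.003,-0.025,0.01],[0,-0.015,0.01],[0,0,0]], "jaw": [0.54,0.54,0.54,0.54,0.54,0.54,0.54,0.54,0.54,0.54,0.54,0.54,0.54]}}

```text
$: bad value
```

13 rows were too many (12 is the maximum), so I'll drop the last one.

{"method": "move_arm", "body": {"turn": [[0,0,-3.9],[0,0,-3.9],[0,0,-3.9],[0,0,-3.9],[0,0,-3.9],[0,0,-3.9],[0,0,-3.9],[0,0,-3.9],[0,0,-3.9],[0,0,-3.9],[0,0,-3],[0,0,-2]], "travel": [[-0.02,-0.02,0.008],[-0.019,-0.022,0.008],[-0.018,-0.023,0.008],[-0.016,-0.024,0.01],[-0.014,-0.025,0.01],[-0.012,-0.026,0.01],[-0.011,-0.027,0.01],[-0.009,-0.028,0.01],[-0.007,-0.028,0.01],[-0.005,-0.029,0.01],[-0.003,-0.025,0.01],[0,-0.015,0.01]], "jaw": [0.54,0.54,0.54,0.54,0.54,0.54,0.54,0.54,0.54,0.54,0.54,0.54]}}

```text
time_s: 13.68
tcp_pos: [0.4257, -0.2854, 0.1425]
eef_rot: [-3.14, -0.042, 2.621]
wrist_force: [0.1, -1.1, -0.3]
finger_gap: 0.05
```

{"method": "move_arm", "body": {"turn": [[0,0,0],[0,0,0]], "travel": [[0,0,0],[0,0,0]], "jaw": [0.54,0.54]}}

```text
time_s: 13.85
tcp_pos: [0.4211, -0.2843, 0.1364]
eef_rot: [-3.141, -0.052, 2.619]
wrist_force: [0.4, -0.6, 0.5]
finger_gap: 0.0501
```

```bash
python3 plan.py .428 -.3054 .1 2.623 3 0.54
```

```text
13.85 [ 0.4211 -0.2843  0.1364] [-3.1413 -0.0525  2.619 ] [ 0.405  -0.5741  0.5193] 0.0501475796735541
{"turn": [[-0.0, -1.0, -0.1], [-0.0, -1.0, -0.1], [-0.0, -1.0, -0.1]] , "travel": [[-0.0061, -0.0049, 0.0118], [-0.0059, -0.0049, 0.0119], [-0.0057, -0.0049, 0.012]] , "jaw": [0.54, 0.54, 0.54] }
```

{"method": "move_arm", "body": {"turn": [[0,-1.5,-0.1],[0,-1.5,-0.1],[0,0,0],[0,0,0],[0,0,0]], "travel": [[-0.009,-0.007,0.006],[-0.009,-0.008,0.012],[0,0,0.012],[0,0,0],[0,0,0]], "jaw": [0.54,0.54,0.54,0.54,0.54]}}

```text
time_s: 14.27
tcp_pos: [0.43, -0.2998, 0.1023]
eef_rot: [3.139, -0.005, 2.622]
wrist_force: [0.7, 0.3, 0.0]
finger_gap: 0.05
```

```bash
python3 plan.py .428 -.3054 .1 2.623 1 0.54
```

```text
14.2667 [ 0.43   -0.2998  0.1023] [ 3.1387 -0.0045  2.622 ] [0.7068 0.3421 0.0204] 0.050022758844671736
{"turn": [[0.2, -0.3, -0.1]] , "travel": [[-0.001, -0.0059, 0.0023]] , "jaw": [0.54] }
```

{"method": "move_arm", "body": {"turn": [[0.2,-0.3,0],[0,0,0],[0,0,0],[0,0,0],[0,0,0],[0,0,0],[0,0,0]], "travel": [[-0.001,-0.006,0.004],[0,0,0.014],[0,0,0.014],[0,0,0.013],[0,0,0.01],[0,0,0],[0,0,0]], "jaw": [0.54,0.54,0.54,0.54,0.54,0.54,0.54]}}

```text
time_s: 14.85
tcp_pos: [0.4308, -0.3045, 0.0482]
eef_rot: [-3.14, 0.004, 2.626]
wrist_force: [0.5, 0.0, 0.7]
finger_gap: 0.0503
```

```bash
python3 plan.py .428 -.3054 .04 2.623 1 0.54
```

```text
14.85 [ 0.4308 -0.3045  0.0482] [-3.1396  0.004   2.6256] [0.4541 0.0146 0.7185] 0.05032206513793356
{"turn": [[-0.1, 0.2, 0.2]] , "travel": [[0.002, -0.0022, 0.0082]] , "jaw": [0.54] }
```

{"method": "move_arm", "body": {"turn": [[-0.1,0.2,0.2],[0,0,0],[0,0,0],[0,0,0],[0,0,0],[0,0,0],[0,0,0],[0,0,0],[0,0,0],[0,0,0],[0,0,0],[0,0,0]], "travel": [[0.002,-0.002,0.007],[0,0,0.002],[0,0,0],[0,0,0],[0,0,0],[0,0,0],[0,0,0],[0,0,0],[0,0,0],[0,0,0],[0,0,0],[0,0,0]], "jaw": [0.54,0.54,0,0,0,0,0,0,0,0,0,0], "newtons": 40}}

```text
time_s: 15.85
tcp_pos: [0.4296, -0.307, 0.042]
eef_rot: [-3.14, 0.005, 2.622]
wrist_force: [0.8, 0.8, 0.3]
finger_gap: 0.0118
```

{"method": "move_arm", "body": {"turn": [[0,0,0],[0,0,0]], "travel": [[0,0,0],[0,0,0]], "jaw": [0,0]}}

```text
time_s: 16.02
tcp_pos: [0.4296, -0.307, 0.042]
eef_rot: [-3.14, 0.005, 2.622]
wrist_force: [0.7, -0.8, -1.1]
finger_gap: 0.012
```

{"method": "move_arm", "body": {"turn": [[0,0,0],[0,0,0],[0,0,0],[0,0,0],[0,0,0],[0,0,0],[0,0,0],[0,0,0],[0,0,0],[0,0,0]], "travel": [[0,0,-0.008],[0,0,-0.014],[0,0,-0.02],[0,0,-0.026],[0,0,-0.028],[0,0,-0.028],[0,0,-0.028],[0,0,-0.02],[0,0,-0.008],[0,0,0]], "jaw": [0,0,0,0,0,0,0,0,0,0]}}

```text
time_s: 16.85
tcp_pos: [0.4227, -0.3006, 0.2235]
eef_rot: [3.138, -0.017, 2.622]
wrist_force: [1.1, -0.6, -5.6]
finger_gap: 0.0118
```

```bash
python3 plan.py .607 .0350 .225 1.7945 14 0;  python3 - <<'E'
from plant import robot
from h import *
im=robot.get_image('wrist')
v=np.zeros((590,783,3),np.uint8);v[:384,:512]=im;cv2.imwrite('pics/w6.png',cv2.resize(im[60:180,100:410],None,fx=2.5,fy=2.5,interpolation=cv2.INTER_CUBIC)[...,::-1])
E
```

```text
16.85 [ 0.4227 -0.3006  0.2235] [ 3.1383 -0.0165  2.622 ] [ 1.096  -0.6176 -5.6003] 0.011842146840728533
{"turn": [[-0.0, -0.1, 3.4], [-0.0, -0.1, 3.4], [-0.0, -0.1, 3.4], [-0.0, -0.1, 3.4], [-0.0, -0.1, 3.4], [-0.0, -0.1, 3.4], [-0.0, -0.1, 3.4], [-0.0, -0.1, 3.4], [-0.0, -0.1, 3.4], [-0.0, -0.1, 3.4], [-0.0, -0.1, 3.4], [-0.0, -0.1, 3.4]] , "travel": [[0.0005, 0.0273, -0.0], [0.0021, 0.0273, -0.0], [0.0037, 0.0271, 0.0], [0.0053, 0.0268, 0.0], [0.0069, 0.0265, 0.0], [0.0084, 0.026, -0.0], [0.0099, 0.0255, -0.0], [0.0114, 0.0248, -0.0], [0.0129, 0.0241, -0.0], [0.0143, 0.0233, -0.0], [0.0156, 0.0224, -0.0], [0.0169, 0.0215, -0.0001]] , "jaw": [0.0, 0.0, 0.0, 0.0, 0.0, 0.0, 0.0, 0.0, 0.0, 0.0, 0.0, 0.0] }
{"turn": [[-0.0, -0.1, 3.4], [-0.0, -0.1, 3.4]] , "travel": [[0.0182, 0.0204, -0.0001], [0.0193, 0.0193, -0.0001]] , "jaw": [0.0, 0.0] }
```

View pics/w6.png

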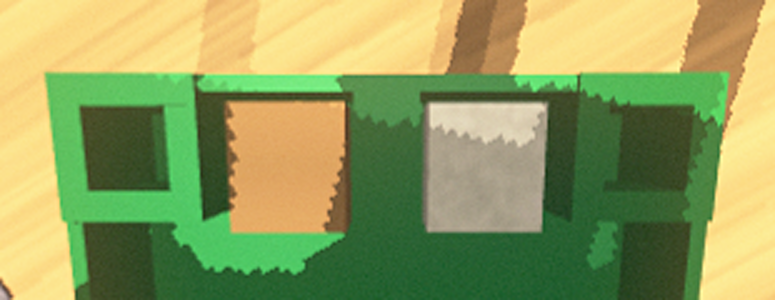

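{"method": "move_arm", "body": {"turn": [[0,-0.3,3.4],[0,-0.3,3.4],[0,-0.3,3.4],[0,0,3.4],[0,0,3.4],[0,0,3.4],[0,0,3.4],[0,0,3.4],[0,0,3.4],[0,0,3.4],[0,0,3.4],[0,0,3.4]], "travel": [[0,0.02,0],[0.002,0.027,0],[0.004,0.027,0],[0.005,0.027,0],[0.007,0.026,0],[0.008,0.026,0],[0.01,0.026,0],[0.011,0.025,0],[0.013,0.024,0],[0.014,0.023,0],[0.016,0.022,0],[0.017,0.021,0]], "jaw": [0,0,0,0,0,0,0,0,0,0,0,0]}}

```text
time_s: 17.9
tcp_pos: [0.5716, -0.0108, 0.1914]
eef_rot: [-3.107, -0.026, 1.867]
wrist_force: [-0.3, -0.4, -5.5]
finger_gap: 0.0119
```

```bash
python3 plan.py .6069 .0352 .21 1.7945 4 0
```

```text
17.9 [ 0.5716 -0.0108  0.1914] [-3.1071 -0.0256  1.8675] [-0.2515 -0.4183 -5.4949] 0.01189621518971657
{"turn": [[-0.5, -0.3, 1.1], [-0.5, -0.3, 1.1], [-0.5, -0.3, 1.1], [-0.5, -0.3, 1.1]] , "travel": [[0.0085, 0.0117, -0.0048], [0.0087, 0.0115, -0.0048], [0.0089, 0.0114, -0.0047], [0.0091, 0.0113, -0.0047]] , "jaw": [0.0, 0.0, 0.0, 0.0] }
```

{"method": "move_arm", "body": {"turn": [[-1,-0.7,1],[-1,-0.7,1],[0,0,0],[0,0,0]], "travel": [[0,0,-0.02],[0,0,-0.014],[0,0,0],[0,0,0]], "jaw": [0,0,0,0]}}

```text
time_s: 18.23
tcp_pos: [0.5688, -0.0036, 0.2117]
eef_rot: [-3.124, -0.01, 1.835]
wrist_force: [-0.9, 0.5, -5.7]
finger_gap: 0.012
```

```bash
python3 plan.py .6069 .0352 .22 1.7945 4 0
```

```text
18.2333 [ 0.5688 -0.0036  0.2117] [-3.1236 -0.0097  1.8347] [-0.8727  0.4861 -5.6735] 0.011980244393975504
{"turn": [[-0.3, -0.1, 0.6], [-0.3, -0.1, 0.6], [-0.3, -0.1, 0.6], [-0.3, -0.1, 0.6]] , "travel": [[0.0069, 0.0117, -0.0022], [0.007, 0.0116, -0.0022], [0.0071, 0.0116, -0.0021], [0.0072, 0.0115, -0.0021]] , "jaw": [0.0, 0.0, 0.0, 0.0] }
```

{"method": "move_arm", "body": {"turn": [[-0.4,-0.2,0.7],[-0.4,-0.2,0.7],[-0.3,-0.1,0.6],[-0.2,-0.1,0.4],[0,0,0],[0,0,0]], "travel": [[0.007,0.012,-0.004],[0.007,0.012,-0.003],[0.007,0.012,-0.003],[0.007,0.01,-0.002],[0,0,0],[0,0,0]], "jaw": [0,0,0,0,0,0]}}

```text
time_s: 18.73
tcp_pos: [0.6022, 0.0335, 0.2106]
eef_rot: [-3.128, -0.004, 1.791]
wrist_force: [-0.3, -0.2, -6.3]
finger_gap: 0.0119
```

```bash
python3 plan.py .6069 .0352 .2 1.7945 1 0
```

```text
18.7333 [0.6022 0.0335 0.2106] [-3.1278 -0.0035  1.7907] [-0.267  -0.1899 -6.2707] 0.011947983458608029
{"turn": [[-0.8, -0.2, -0.2]] , "travel": [[0.0006, 0.0051, 0.0105]] , "jaw": [0.0] }
```

{"method": "move_arm", "body": {"turn": [[-0.8,-0.2,-0.2],[0,0,0],[0,0,0],[0,0,0]], "travel": [[0,0.005,0.002],[0,0,0.006],[0,0,0.002],[0,0,0]], "jaw": [0,0,0,0]}}

```text
time_s: 19.07
tcp_pos: [0.6056, 0.0331, 0.1965]
eef_rot: [-3.138, -0.0, 1.794]
wrist_force: [0.7, 0.1, -4.8]
finger_gap: 0.0122
```

```bash
python3 plan.py .6069 .0352 .19 1.7945 1 0
```

```text
19.0667 [0.6056 0.0331 0.1965] [-3.1385 -0.0003  1.7944] [ 0.7214  0.0616 -4.7718] 0.01220134177325552
{"turn": [[-0.2, -0.0, -0.0]] , "travel": [[0.0018, 0.0018, 0.0065]] , "jaw": [0.0] }
```

{"method": "move_arm", "body": {"turn": [[-0.2,0,0],[0,0,0],[0,0,0]], "travel": [[0.002,0.002,0.004],[0,0,0.004],[0,0,0]], "jaw": [0,0,0]}}

```text
time_s: 19.32
tcp_pos: [0.6066, 0.035, 0.1873]
eef_rot: [-3.141, -0.0, 1.794]
wrist_force: [-0.4, -1.3, -4.9]
finger_gap: 0.0121
```

```bash
python3 plan.py .6069 .0352 .18 1.7945 1 0
python3 - <<'E'
from plant import robot
from h import *
a=robot.get_image('side')[100:230,170:300];b=robot.get_image('scene')[150:270,190:310]
a=cv2.resize(a,(390,390),interpolation=cv2.INTER_CUBIC);b=cv2.resize(b,(390,390),interpolation=cv2.INTER_CUBIC)
cv2.imwrite('pics/c7.png',np.hstack([a,b])[...,::-1])
E
```

```text
19.3167 [0.6066 0.035  0.1873] [-3.1415 -0.0004  1.7936] [-0.4361 -1.3136 -4.9316] 0.01212921666334477
{"turn": [[-0.0, -0.0, -0.0]] , "travel": [[0.0001, 0.0003, 0.0073]] , "jaw": [0.0] }
```

View pics/c7.png

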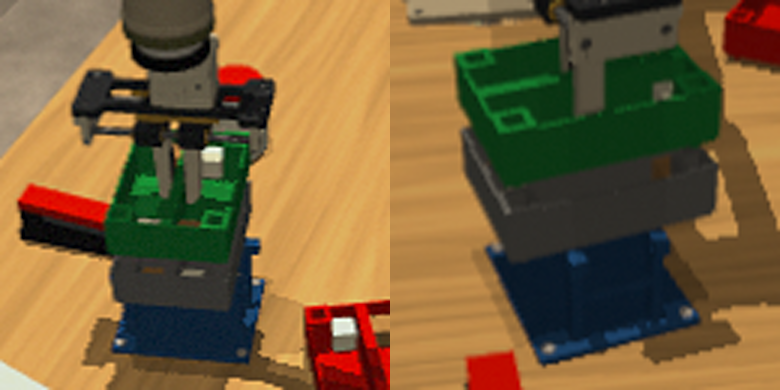

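{"method": "move_arm", "body": {"turn": [[0,0,0],[0,0,0],[0,0,0],[0,0,0]], "travel": [[0,0,0.004],[0,0,0.004],[0,0,0.001],[0,0,0]], "jaw": [0,0,0,0]}}

```text
time_s: 19.75
tcp_pos: [0.6075, 0.035, 0.1792]
eef_rot: [3.139, 0.0, 1.794]
wrist_force: [-0.3, 0.8, -4.5]
finger_gap: 0.0115
```

```bash
python3 plan.py .6069 .0352 .17 1.7945 1 0
```

```text
19.75 [0.6075 0.035  0.1792] [3.1393 0.0002 1.7938] [-0.2891  0.8266 -4.5008] 0.011526208894434583
{"turn": [[0.1, 0.0, -0.0]] , "travel": [[0.0003, -0.0006, 0.0092]] , "jaw": [0.0] }
```

{"method": "move_arm", "body": {"turn": [[0.1,0,0],[0,0,0],[0,0,0]], "travel": [[0,-0.0006,0.003],[0,0,0.003],[0,0,0]], "jaw": [0,0,0]}}

```text
time_s: 20.0
tcp_pos: [0.607, 0.0349, 0.1727]
eef_rot: [3.141, 0.0, 1.794]
wrist_force: [0.7, -0.4, -6.0]
finger_gap: 0.0119
```

```bash
python3 plan.py .6069 .0352 .168 1.7945 1 0
```

```text
20.0 [0.607  0.0349 0.1727] [3.141  0.0002 1.7938] [ 0.7462 -0.44   -5.9737] 0.011908214631826003
{"turn": [[0.0, 0.0, -0.0]] , "travel": [[0.0003, 0.0, 0.0047]] , "jaw": [0.0] }
```

Pins are below the socket mouths with no contact; continuing.

{"method": "move_arm", "body": {"turn": [[0,0,0],[0,0,0],[0,0,0]], "travel": [[0,0,0.002],[0,0,0.001],[0,0,0.0005]], "jaw": [0,0,0]}}

```text
time_s: 20.25
tcp_pos: [0.6069, 0.0349, 0.1688]
eef_rot: [3.141, 0.0, 1.794]
wrist_force: [0.9, -0.0, -5.6]
finger_gap: 0.0121
```

{"method": "move_arm", "body": {"turn": [[0,0,0],[0,0,0]], "travel": [[0,0,0.001],[0,0,0.0005]], "jaw": [0,0]}}

```text
time_s: 20.42
tcp_pos: [0.6072, 0.0349, 0.1683]
eef_rot: [3.14, 0.001, 1.794]
wrist_force: [-2.2, 0.0, -2.2]
finger_gap: 0.0121
```

{"method": "move_arm", "body": {"turn": [[0,0,0],[0,0,0]], "travel": [[0,0,0.001],[0,0,0.001]], "jaw": [0,0]}}

```text
time_s: 20.58
tcp_pos: [0.6074, 0.035, 0.1682]
eef_rot: [3.139, 0.001, 1.794]
wrist_force: [-5.4, 0.9, 4.5]
finger_gap: 0.0115
```

{"method": "move_arm", "body": {"turn": [[0,0,0],[0,0,0],[0,0,0],[0,0,0],[0,0,0],[0,0,0]], "travel": [[0,0,0],[0,0,0],[0,0,0],[0,0,0],[0,0,0],[0,0,0]], "jaw": [0.1,0.2,0.3,0.4,0.5,0.5]}}

```text
time_s: 21.08
tcp_pos: [0.61, 0.0349, 0.1702]
eef_rot: [3.133, 0.002, 1.794]
wrist_force: [-0.4, -0.1, -0.6]
finger_gap: 0.0405
```

{"method": "move_arm", "body": {"turn": [[0,0,0],[0,0,0],[0,0,0],[0,0,0],[0,0,0],[0,0,0],[0,0,0],[0,0,0],[0,0,0]], "travel": [[0,-0.001,-0.004],[0,0,-0.015],[0,0,-0.025],[0,0,-0.03],[-0.015,0,-0.03],[-0.015,0,-0.03],[-0.015,0,-0.02],[0,0,0],[0,0,0]], "jaw": [0.5,0.5,0.5,0.5,0.5,0.5,0.5,0.5,0.5]}}

```text
time_s: 21.83
tcp_pos: [0.6159, -0.0101, 0.3308]
eef_rot: [3.136, 0.002, 1.795]
wrist_force: [-0.6, 0.7, -0.6]
finger_gap: 0.0464
```

Run:
```python
from plant import robot
from wfit import *
s=robot.read_state();print(s['tcp_pos'],s['eef_rot'],s['wrist_force'])
im=robot.get_image('wrist')
for d in robot.silhouettes('wrist','green_tray'):
    m=d['mask'];md=np.median(im[m],axis=0);print(d['conf'],m.sum(),md)
    if md[1]>md[0] and md[1]>md[2]:
        for z in (.135,.140,.144): print(z,wfit(m,s,traypts(),[.6065,.037,1.79],z,im,'pics/w8f%d.png'%(z*1000)))
        break
a=robot.get_image('side')[100:230,170:300];b=robot.get_image('scene')[150:270,190:310]
a=cv2.resize(a,(390,390),interpolation=cv2.INTER_CUBIC);b=cv2.resize(b,(390,390),interpolation=cv2.INTER_CUBIC)
cv2.imwrite('pics/c8.png',np.hstack([a,b])[...,::-1])
```

```text
[ 0.6159 -0.0101  0.3308] [3.1359 0.0019 1.7953] [-0.6404  0.7213 -0.5635]
0.66 19261 [ 50. 110.  57.]
0.135 (array([0.6069, 0.0366, 1.7938]), np.float64(0.008164134807884693))
0.14 (array([0.6067, 0.0358, 1.7958]), np.float64(0.022797241806983948))
0.144 (array([0.6065, 0.035 , 1.795 ]), np.float64(0.0479448139667511))
```

View pics/c8.png

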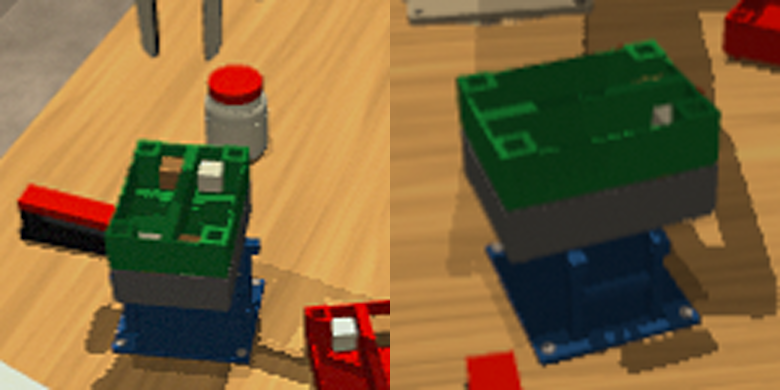

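View pics/w8f135.png

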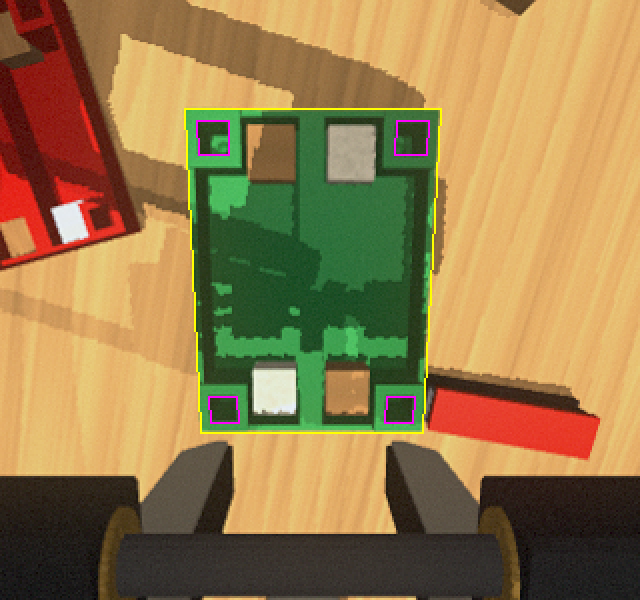

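The green tray is fully seated with no gap: the fit is best at z = 0.135 m and the stack is square. Handing in.

```bash
python3 -c "
from plant import robot
print(robot.sign_off(), robot.read_state()['time_s'])"
```

```text
the job is handed in; nothing more can be done
the job is handed in; nothing more can be done
```

The grey tray is on the stand and the green tray is stacked on it with its pins in the sockets. I handed the job in at about 22 s of the 67 s allowed.

- **Grey tray:** it was set down with about 7 N of contact force. Afterwards the wrist camera put it at (0.6065, 0.0371), yaw 1.7945. That is within about 0.3 mm and 0.2° of the stand's centre as measured by the same camera, with its long side across both bars.
- **Green tray:** it met no resistance until it bottomed out at the expected height, where I released it with about 5 N of contact force. The last wrist fit was clearly best at an origin height of 135 mm, which means fully seated. It sits within about 0.6 mm and 0.1° of the grey tray, and the pictures show no gap between them.
- **Other things:** I never moved the arm against the other things on the desk, and the ones in the last pictures look undisturbed. The gripper was well clear of the stack at hand-in.
- **What went wrong:** one move call was refused for having 13 rows, and nothing moved. On the carry over, the green tray sagged to about 11 mm above the height of the grey tray's rim with a 2° tilt, and I raised and levelled it before stacking.
- **Disagreement:** the first outside-camera estimate of the stand was about 1.5 mm and 1° off the wrist camera's. I used the wrist value for position and a yaw close to it.

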